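# Nip a circuit board in the vice, then point out the screw and the part

### The job

Get this circuit board ready for rework: with the fingertips, push the vice's sliding jaw against the loose board until the board sits square and held between the two lips, without forcing it. Then point out, without touching, first the black thumb screw that a colleague is to tighten and after it the green screw terminal on the held board that is to be resoldered, each time with the tool point straight above it and the fingertips a centimetre or two clear of its top, keeping still for a good three seconds. Finish still pointing at the green terminal; pick nothing up, and do not touch the board, the thumb screw or the things lying about.

Things in the scene. Friction and masses are not known exactly. Their poses are not given: they have to be found in the camera images.
- vice: board vice screwed to the worktop: black base 156 x 124 mm and three white cross bars 110 mm long, tops at 43 mm: front bar (x -65 to -48 mm), sliding jaw, fixed rear bar (x 57 to 75) with a black lip, its rubber liner facing the board at x = 51, top 51 mm. Origin: under it on the worktop, x from thumb screw to rear bar, y along the bars, z up. A block carries the loose board, underside at 43 mm
- vice_jaw (a joint): opening of the sliding jaw in m: 0 at its end stop toward the rear bar, growing as it slides along -x of the vice toward the thumb screw (most 0.024); starts 0.013 to 0.020. Reads about 0.0015 when the 53 mm board is held between jaw and liner. It runs on two rods with about 6 N of friction, cannot tip, and stays where it is left
- jaw_lip (a point): middle of the front face (thumb-screw side) of the black lip on the sliding jaw, 47 mm up, moving with the jaw. The lip is 104 mm long along y, 3.5 mm thick and stands 8 mm (43 to 51 mm) above the jaw's white bar, whose flat top, 17 mm wide, lies in front of it (small screw heads 20 mm either side of the middle). Pushing this face along +x of the vice closes the jaw
- vice_knob: black ribbed thumb screw at the front of the vice, 30 mm diameter, 17 mm long, its axis along x of the vice at 27 mm height. The origin of this entry coincides with the origin of the vice: use screw_top for its place
- screw_top (a point): top of the black thumb screw, middle of its length, 42 mm above the worktop
- board: green circuit board 53 x 86 mm, 2 mm thick, parts up to 11 mm above its underside, lying loose in the vice, a few mm out of place and turned by up to 3 degrees. Origin: middle of its underside; x across its 53 mm width (toward the rear bar), y along its length, z up. When held, its origin is at x = 24.5 mm in the vice's frame
- terminal_top (a point): middle of the top of the green screw terminal of the board in the vice: a block 22 mm long along y, 8 mm wide, top 11 mm above the board's underside, on the edge next to the sliding jaw, right-hand end seen from the thumb screw; moves with the board. A cream pin header stands 38 mm to the left of it on the same edge
- spare_board: second, equal circuit board lying flat on the worktop right of the vice: leave alone. Origin: middle of its underside
- loupe: black loupe, 37 mm diameter, 33 mm high, standing right of the vice: leave alone. Origin: middle of its underside
- pen: green and white flux pen, 125 mm long, lying at the left front of the worktop: leave alone. Origin: middle of its underside
- lamp_head (a point): middle of the round cream magnifier lamp, a fixed upright ring 200 mm across and 60 mm deep that hangs over the back of the worktop (180 to 380 mm up). An arm that swings past it must pass well on the robot's side of it, about 0.2 m nearer the robot

How it is judged:
By the outcome, as a careful person would: the job done as asked, in the order asked, and still so for the second after the job is handed in, with the robot touching nothing.
It also fails if it takes over 53 s, if anything falls off the work surface, if the arm or the gripper's body presses on something with over 40 N, if the wrist force passes 120 N, or if a joint passes its speed limit or range.

### The arm

A 6-joint arm with a two-finger parallel gripper is mounted at the origin on a cart in front of the work surface, level with it; the furniture and walls round the work are solid. World frame = base frame: x ahead of the robot, y to its left, z up, the work surface at z = 0. Lengths are in m, angles in rad, forces in N, time in s.
With the tool pointing down it reaches from about 0.425 to 0.95 m from the base axis. Payload 3.5 kg.
Tool frame: the origin (TCP) lies between the finger pads, 19 mm behind the fingertips; this is the grasp point; z points along the fingers, y is the line along which they close (so a half turn about z gives the same grasp; the last joint's range is limited). The gripper opens to 85 mm and grips with 20 to 120 N. Pads are 22 mm wide; open, the fingers measure 114 mm over their backs; the gripper's body (76 mm by 85 mm) begins 54 mm behind the grasp point. The pads swing forward as they close: fully open they stand 13 mm farther back than shut.
Start: joints at [-1.497, 0.286, 1.577, -0, 1.279, -0.15], TCP at [0.15, -0.658, 0.25] pointing down, gripper open.
Joint ranges: [-2.77, 2.77], [-0.9, 2.22], [0.21, 2.48], [-1.53, 4.67], [0.24, 2.81], [-2.84, 2.84]. Speed limits (rad/s): [2.79, 2.79, 3.14, 3.14, 3.14, 3.14].

### API

Orientations are given as a unit quaternion [x, y, z, w].
In Python, from plant import ctrl gives the robot as it stands. The module is installed in compiled form; this text tells all that it offers.
- The arm moves only by the tool send_rows, never from a script. Its argument "rows" is text: rows parted by semicolons, each of 7 numbers parted by spaces: the turn, a rotation vector about the tool's x, y, z in shares of 60 degrees (1.0 is 60 degrees), then the shift along the tool's x, y, z in normalised numbers (1 is 500 mm), then the opening, from -1 (shut) to 1 (fully open). A call has 1 to 8 rows; each row is the pose to reach, as a shift and turn from the pose commanded when the call began, along the tool's axes at that moment; what a row does not reach only later rows make up. A row lasts 1/8 s, in which the tool goes at most 62.5 mm and 10.7 degrees, less where a joint would pass 70% of its speed; a pose out of reach is approached as far as the arm can. Shift and turn numbers lie between -1 and 1, and a call with a number outside is refused. A call with a gripper value outside its range is refused whole. The fingers move at their own pace and stop on an object; "grip_force" is the grip in N (left out, the last holds). Time passes only in rows, so rows that repeat a pose let the fingers close. It gives the time, the measured TCP pose, the force, the opening and the grip force at its end, in the units of the state.
- ctrl.get_state(): the state, without advancing time (a new reading comes with each control period).
- ctrl.read_camera(name): name is "side" or "top" or "wrist"; returns a dict with "color" (480x640x3 uint8, red, green, blue), "fx", "fy", "cx", "cy" (pixels), "D" ([k1, k2, p1, p2, k3] as OpenCV has them; the pictures are not rectified), "extrinsics" (4x4, takes a point from world to camera coordinates). Camera axes: x right, y down, z forward; pixel columns grow to the right and rows downward; lengths in m; the calibration is good to about 2 mm. A picture is of the moment at which its call begins. There is no depth.
- ctrl.sign_off(): hands the job in; it is judged then, once.
Trained networks look in a picture, given as the dict that the camera call returned (one of the last four; its "shot" number tells which), for a name from the list of things; names that differ only in an ending like _2 or _b are one class to them, and where a whole thing is asked for, a point or a joint stands for the part that bears it (a point fixed in the world has none). Each returns a list of dicts, best first, with "p" (0 to 1); they miss things now and then, are a little off and sometimes report something else, mostly with a low value. They report only what shows in the picture. A call takes as long as a camera call.
- ctrl.look_for(picture, target): "position" ([x, y, z] in m, in the coordinates of the camera as it stood for that picture, good to about 4 mm: the middle of the surface that is visible of it).
The state is a dict: "time": time; "qpos": joint angles; "dq": joint speeds; "joint_efforts": joint torques, N m; "eef_pos": TCP position; "tcp_rot": TCP orientation; "contact_force": force on the tool from outside, world axes, zero at the start; "wrist_torque": the same for the moment, N m; "opening": opening from 0.0 (shut) to 1.0 (fully open); "finger_force": force on a finger pad.
Only numpy, scipy, OpenCV 4.12 (cv2) and the standard library are available. Lean on these libraries where they do the work, as an engineer would, in place of code of your own. Each camera call takes 0.05 s, during which the arm holds its last target. There are 200 camera calls.

## Working session

There is one attempt and no reset: what is moved stays moved. The work goes in short steps, Python scripts to look and compute and a tool call to move; the robot and the scene stay as the last step left them, time stands still between calls to the robot, and variables do not carry over. Pictures are saved under pics/ and viewed, at most 10 in all, crops included, and the job is handed in when it is done.

Besides the shell and the picture viewer there is one more tool, called after "Call:" as a command line: name --argument value ..., lists and objects as JSON in quotes. send_rows: Moves the arm, as the interface text tells. Its arguments: {"type":"object","properties":{"rows":{"type":"string"},"grip_force":{"type":"number"}},"required":["rows"]}

```bash
mkdir -p pics
cat > h.py <<'E'
import numpy as np, cv2
from plant import ctrl
from scipy.spatial.transform import Rotation as R
def snap(n,f=None):
    p=ctrl.read_camera(n)
    if f: cv2.imwrite('pics/'+f,p['color'][:,:,::-1])
    return p
def look(p,t):
    E=np.array(p['extrinsics']); 
    return [(round(d['p'],2),np.round(E[:3,:3].T@(np.array(d['position'])-E[:3,3]),4)) for d in ctrl.look_for(p,t)[:2]]
def K(p): return np.array([[p['fx'],0,p['cx']],[0,p['fy'],p['cy']],[0,0,1.]])
def pix(p,X):
    E=np.array(p['extrinsics'])
    return cv2.projectPoints(np.array(X,float).reshape(-1,1,3),cv2.Rodrigues(E[:3,:3])[0],E[:3,3],K(p),np.array(p['D'],float))[0][:,0]
def atz(p,uv,z):
    E=np.array(p['extrinsics']); n=cv2.undistortPoints(np.array(uv,float).reshape(-1,1,2),K(p),np.array(p['D'],float))[:,0]
    d=np.c_[n,np.ones(len(n))]@E[:3,:3]; c=-E[:3,:3].T@E[:3,3]
    z=np.broadcast_to(z,len(n))
    return c+d*((z-c[2])/d[:,2])[:,None]
E
python3 - <<'E'
from h import *
s=ctrl.get_state(); print(s['time'],s['eef_pos'],R.from_quat(s['tcp_rot']).as_matrix().round(3),s['opening'])
for n in ['top','side','wrist']:
    p=snap(n,n+'0.png')
    E=np.array(p['extrinsics']); print(n,-E[:3,:3].T@E[:3,3])
    for t in ['vice','jaw_lip','screw_top','board','terminal_top','spare_board','loupe','pen','lamp_head','vice_jaw']: print(t,look(p,t))
E
```

```text
0.0 [ 0.14980422 -0.65753673  0.2486497 ] [[ 0.975  0.222 -0.   ]
 [ 0.222 -0.975  0.002]
 [ 0.    -0.002 -1.   ]] 0.9995562627795669
top [0.27215724 0.14117245 1.5108167 ]
vice [(0.69, array([0.4699, 0.2239, 0.0416]))]
jaw_lip [(0.59, array([0.4681, 0.2089, 0.043 ]))]
screw_top [(0.58, array([0.4658, 0.2216, 0.0377]))]
board [(0.85, array([0.4857, 0.2541, 0.0453])), (0.33, array([0.4626, 0.2136, 0.0398]))]
terminal_top [(0.62, array([0.4819, 0.2573, 0.0478]))]
spare_board [(0.9, array([ 0.5423, -0.0581, -0.0009])), (0.44, array([0.4839, 0.2538, 0.0455]))]
loupe []
pen [(0.84, array([0.2893, 0.3855, 0.0105]))]Traceback (most recent call last):
  File "<stdin>", line 6, in <module>
  File "h.py", line 10, in look
    return [(round(d['p'],2),np.round(E[:3,:3].T@(np.array(d['position'])-E[:3,3]),4)) for d in ctrl.look_for(p,t)[:2]]
                                                                                                ~~~~~~~~~~~~~^^^^^
ValueError: it knows: board, jaw_lip, loupe, pen, screw_top, spare_board, terminal_top, vice, vice_jaw, vice_knob
```

View pics/top0.png

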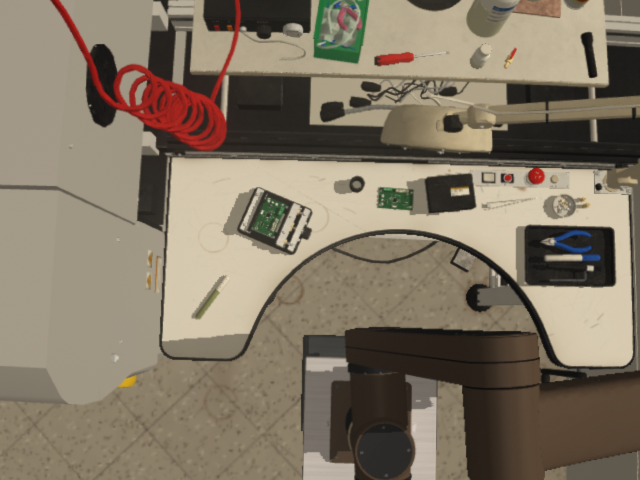

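The top view shows the vice near pixel (275,220) with the thumb screw at (306,232). The pen is at (210,297), the loupe at (357,184), the spare board at (395,198), and the lamp head near (437,130). The vice's x axis therefore points to image left, slightly up.

Run:
```python
from h import *
p=snap('side','side0.png')
E=np.array(p['extrinsics']); print(-E[:3,:3].T@E[:3,3],E[2,:3])
for t in ['vice','vice_jaw','vice_knob','jaw_lip','screw_top','board','terminal_top','spare_board','loupe','pen']: print(t,look(p,t))
p=snap('top'); c=p['color'][170:270,220:330,::-1]
cv2.imwrite('pics/topc.png',cv2.resize(c,None,fx=7,fy=6,interpolation=cv2.INTER_CUBIC)[:600])
for t in ['vice_knob','vice_jaw','loupe']: print(t,look(p,t))
print(p['fx'],p['D'],atz(p,[[437,130],[437,145]],.28))
```

```text
[-0.20179925  0.11176971  1.06029726] [ 0.61529533  0.03553176 -0.78749549]
vice [(0.61, array([0.4506, 0.2225, 0.0355])), (0.59, array([0.4824, 0.2557, 0.0435]))]
vice_jaw [(0.71, array([0.4545, 0.2131, 0.0416]))]
vice_knob [(0.6, array([0.4513, 0.2211, 0.0367])), (0.52, array([0.4402, 0.1607, 0.0345]))]
jaw_lip [(0.95, array([0.4562, 0.2145, 0.0425])), (0.41, array([0.441 , 0.1613, 0.035 ]))]
screw_top [(0.66, array([0.4472, 0.2137, 0.0383]))]
board [(0.58, array([0.4789, 0.2531, 0.0485]))]
terminal_top [(0.92, array([0.4812, 0.2549, 0.0451]))]
spare_board [(0.7, array([ 0.5479, -0.0348,  0.0066]))]
loupe []
pen [(0.77, array([0.2901, 0.3852, 0.0113]))]
vice_knob [(0.44, array([0.4491, 0.1617, 0.0397]))]
vice_jaw [(0.78, array([0.4607, 0.2095, 0.0409]))]
loupe [(0.58, array([0.5721, 0.045 , 0.0338]))]
618.4137310043143 [-0.09227622  0.          0.          0.          0.        ] [[ 0.63939478 -0.10292609  0.28      ]
 [ 0.60756085 -0.1028074   0.28      ]]
```

View pics/side0.png

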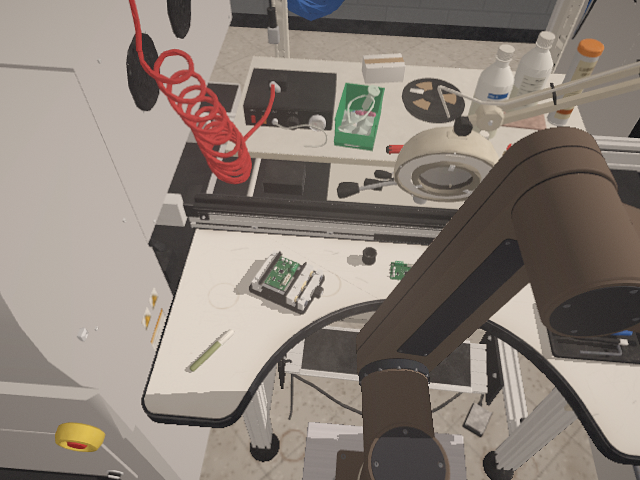

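View pics/topc.png

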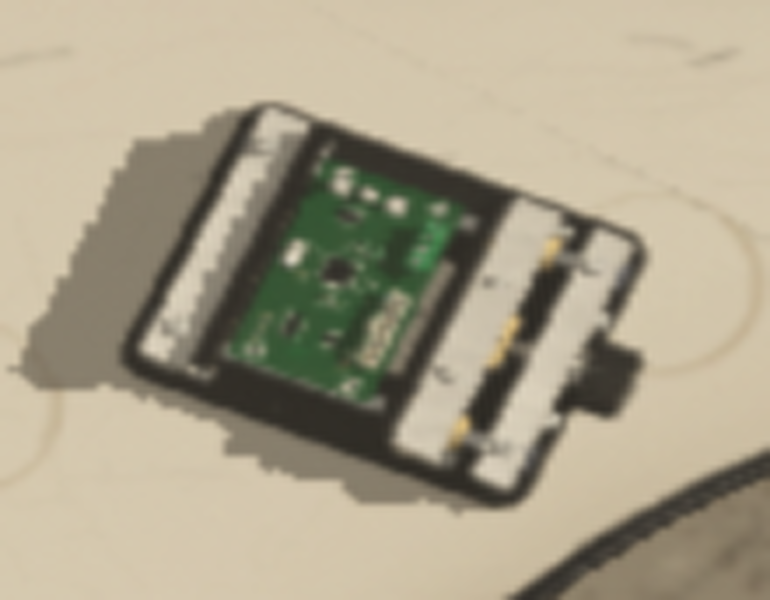

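The side view shows the vice at about (288,280), with the thumb screw on its right end at (318,291) and the lamp ring at (445,165). In the crop, the rear bar is on the left, the board has its green terminal at (430,245) and its header at (385,330), and the thumb screw is at (610,380). The vice's x axis points at roughly 66° in the world. I'll retract and swing round inside the lamp to look with the wrist camera.

```bash
cat >> h.py <<'E'
def rows(T,yaw=None,s=None):
    """tool-frame deltas to world targets T (nx3), tool x at world yaw (deg), pointing down"""
    s=s or ctrl.get_state(); M=R.from_quat(s['tcp_rot']); P=np.array(s['eef_pos'])
    for i,t in enumerate(np.atleast_2d(T)):
        rv=np.zeros(3)
        if yaw is not None:
            a=np.radians(np.broadcast_to(yaw,len(np.atleast_2d(T)))[i]); c,n=np.cos(a),np.sin(a)
            rv=np.degrees((M.inv()*R.from_matrix([[c,n,0],[n,-c,0],[0,0,-1]])).as_rotvec())
        print(i,rv.round(1),(M.inv().apply(t-P)*1000).round(1))
E
python3 - <<'E'
from h import *
s=ctrl.get_state()
n=20;a=np.radians(np.r_[-77.2:22:21j][1:]);r=np.r_[np.linspace(.675,.445,8)[1:],[.445]*10,.455,.46,.47][:20]
T=np.c_[r*np.cos(a),r*np.sin(a),np.full(n,.25)];Y=np.linspace(12.8,66,21)[1:]
P=np.array(s['eef_pos']);M=R.from_quat(s['tcp_rot'])
for k in (0,8,16):
    if k: 
        c,w=np.cos(np.radians(Y[k-1])),np.sin(np.radians(Y[k-1])); st=dict(eef_pos=T[k-1],tcp_rot=R.from_matrix([[c,w,0],[w,-c,0],[0,0,-1]]).as_quat())
    else: st=s
    rows(T[k:k+8],Y[k:k+8],st)
E
```

```text
0 [-0.  -0.  -2.6] [ 55.2 -35.2   0. ]
1 [-0.  -0.  -5.3] [104.7 -74.8   0. ]
2 [-0. -0. -8.] [ 147.8 -117.8    0. ]
3 [ -0.   -0.  -10.6] [ 184.2 -163.6    0. ]
4 [ -0.   -0.  -13.3] [ 214.  -211.3    0. ]
5 [ -0.   -0.  -15.9] [ 237.  -260.1    0. ]
6 [ -0.   -0.  -18.6] [ 253.3 -309.1    0. ]
7 [  0.   -0.  -21.3] [ 284.  -332.4    0. ]
0 [ 0.   0.  -2.7] [ 36.  -13.7   0. ]
1 [ 0.   0.  -5.3] [ 70.6 -30.5   0. ]
2 [ 0.  0. -8.] [103.7 -50.2   0. ]
3 [  0.    0.  -10.6] [135.  -72.7   0. ]
4 [  0.    0.  -13.3] [164.2 -97.9   0. ]
5 [  0.   0. -16.] [ 191.1 -125.4    0. ]
6 [  0.    0.  -18.6] [ 215.5 -155.2    0. ]
7 [  0.    0.  -21.3] [ 237.2 -187.     0. ]
0 [ 0.   0.  -2.7] [ 29.8 -24.4   0. ]
1 [ 0.   0.  -5.3] [ 64.7 -44.4   0. ]
2 [ 0.  0. -8.] [ 94.3 -71.1   0. ]
3 [  0.    0.  -10.6] [126.  -97.9   0. ]
```

Units first: shifts go in shares of 500 mm and turns go in shares of 60 degrees. So -332 mm is -0.664, -309 mm is -0.618, -21 degrees is -0.35.

Call:
send_rows --rows "0 0 -0.0417 0.1 -0.066 0 -1;0 0 -0.0833 0.2 -0.14 0 -1;0 0 -0.1333 0.29 -0.224 0 -1;0 0 -0.175 0.364 -0.316 0 -1;0 0 -0.2167 0.424 -0.416 0 -1;0 0 -0.2667 0.47 -0.516 0 -1;0 0 -0.3083 0.506 -0.618 0 -1;0 0 -0.35 0.568 -0.664 0 -1"

```text
time: 2.2
eef_pos: [0.3528, -0.2691, 0.25]
tcp_rot: [0.957, 0.292, 0.0, 0.0]
contact_force: [-0.2, 0.5, -0.1]
opening: -0.001
finger_force: 0.0
```

To row units: 237 mm is 0.474, 215 mm is 0.43, -21 degrees is -0.35.

Call:
send_rows --rows "0 0 -0.0417 0.072 -0.028 0 -1;0 0 -0.0833 0.142 -0.06 0 -1;0 0 -0.1333 0.208 -0.1 0 -1;0 0 -0.175 0.27 -0.146 0 -1;0 0 -0.2167 0.328 -0.196 0 -1;0 0 -0.2667 0.382 -0.25 0 -1;0 0 -0.3083 0.43 -0.31 0 -1;0 0 -0.35 0.474 -0.374 0 -1"

```text
time: 3.2
eef_pos: [0.446, 0.0171, 0.2504]
tcp_rot: [0.887, 0.461, 0.0, 0.0]
contact_force: [0.5, 0.1, -0.7]
opening: 0.002
finger_force: 0.0
```

To row units: 126 mm is 0.252, -98 mm is -0.196, -10.5 degrees is -0.175.

Call:
send_rows --rows "0 0 -0.0417 0.06 -0.048 0 -1;0 0 -0.0833 0.13 -0.088 0 -1;0 0 -0.1333 0.188 -0.142 0 -1;0 0 -0.175 0.252 -0.196 0 -1;0 0 -0.175 0.252 -0.196 0 -1"

```text
time: 3.82
eef_pos: [0.4378, 0.1774, 0.2502]
tcp_rot: [0.841, 0.541, 0.0, -0.0]
contact_force: [0.9, -0.1, 0.5]
opening: 0.0
finger_force: 0.0
```

Run:
```python
from h import *
s=ctrl.get_state(); print(s['time'],s['eef_pos'],R.from_quat(s['tcp_rot']).as_matrix().round(3),s['opening'])
p=snap('wrist','w1.png')
E=np.array(p['extrinsics']); print(-E[:3,:3].T@E[:3,3],E[:3,:3].round(3),p['fx'])
for t in ['vice','vice_jaw','vice_knob','jaw_lip','screw_top','board','terminal_top']: print(t,look(p,t))
```

```text
3.825 [0.437831   0.17735656 0.25020234] [[ 0.414  0.91   0.   ]
 [ 0.91  -0.414  0.   ]
 [ 0.     0.    -1.   ]] 0.00045387097819800734
[0.46471531 0.23803169 0.37409701] [[ 0.911 -0.413 -0.   ]
 [-0.399 -0.879  0.263]
 [-0.109 -0.239 -0.965]] 424.7325496267808
vice [(0.62, array([0.4776, 0.2278, 0.0463]))]
vice_jaw [(0.21, array([ 0.548 , -0.0382,  0.0037]))]
vice_knob [(0.57, array([0.4439, 0.1664, 0.0394]))]
jaw_lip [(0.75, array([0.4654, 0.2139, 0.0427]))]
screw_top [(0.62, array([0.4744, 0.2337, 0.0404])), (0.48, array([0.5728, 0.0468, 0.0255]))]
board [(0.63, array([0.4839, 0.2559, 0.0437]))]
terminal_top [(0.76, array([0.4837, 0.2541, 0.0445]))]
```

View pics/w1.png

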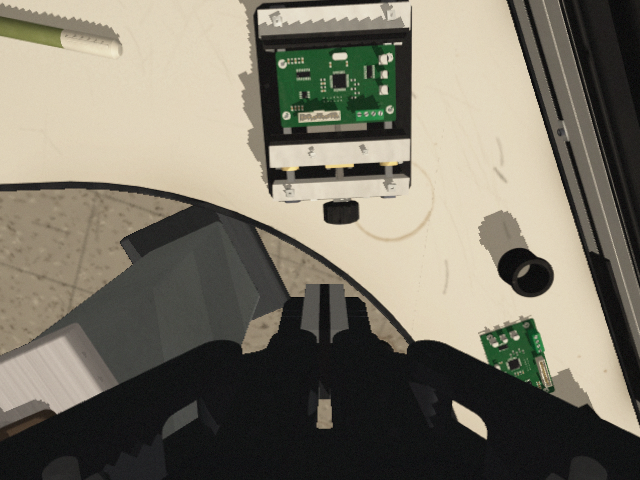

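The wrist view shows the vice at the top centre: rear bar at y≈15 px, board at (337,85), and terminal at (370,113). The jaw bar is at y≈152, the front bar at y≈187 and the knob at (341,211). The shut fingertips are at (324,290). I'll zoom in to get precise corners.

Run:
```python
from h import *
i=cv2.imread('pics/w1.png')[0:225,245:425]
cv2.imwrite('pics/w1c.png',cv2.resize(i,None,fx=2.6,fy=2.6,interpolation=cv2.INTER_CUBIC))
```

```text
(no output)
```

View pics/w1c.png

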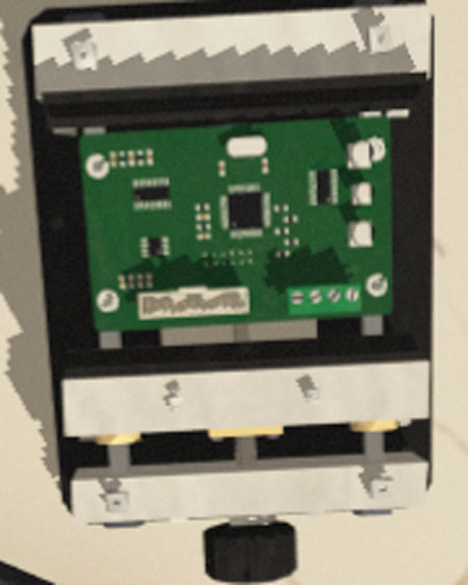

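Crop pixels at 2.6 scale: front bar front edge (75,523)–(428,507) and its rear edge (68,468)–(428,452). Jaw top front edge is (66,437)–(428,420) and the lip line (64,378)–(428,361). Rear bar back edge is (33,22)–(428,8), and the knob is centred at (250,551).

```bash
cat > fit.py <<'E'
from h import *
from scipy.optimize import least_squares
p=snap('wrist')
c=lambda a:np.array(a,float)/2.6+[245,0]
# y=+55 left (seen from thumb screw), -55 right
V=[(-65,55),(-65,-55),(-48,55),(-48,-55),(75,55),(75,-55)]
U=c([(75,523),(428,507),(68,468),(428,452),(33,22),(428,8)])
def W(q,v,z):
    v=np.atleast_2d(v)/1000.;co,si=np.cos(q[2]),np.sin(q[2]);z=np.broadcast_to(z,len(v))
    return np.c_[q[0]+co*v[:,0]-si*v[:,1],q[1]+si*v[:,0]+co*v[:,1],z]
f=least_squares(lambda q:(pix(p,W(q,V,.043))-U).ravel(),[.47,.22,1.15],loss='soft_l1')
q=f.x;print('vice',q[:2],np.degrees(q[2]),f.fun.reshape(-1,2).round(1))
def inv(X):
    d=X[:,:2]-q[:2];co,si=np.cos(q[2]),np.sin(q[2]);return np.c_[co*d[:,0]+si*d[:,1],-si*d[:,0]+co*d[:,1]].round(4)*1000
print('jaw front',inv(atz(p,c([(66,437),(428,420)]),.043)),'lip',inv(atz(p,c([(64,378),(428,361)]),.043)))
kw=atz(p,c([(250,551)]),.036);print('knob',kw,inv(kw))
tw=atz(p,c([(324,298)]),.054);print('term',tw,inv(tw),'board corners',inv(atz(p,c([(80,135),(390,117),(95,330),(393,315)]),.045)))
np.save('q.npy',q)
E
python3 fit.py
```

```text
vice [0.47656505 0.2339244 ] 68.03438445609315 [[-2.1  1.5]
 [ 1.4  0.9]
 [-1.2  1.2]
 [ 1.5  0.4]
 [-2.5 -2.4]
 [ 2.8 -5.6]]
jaw front [[-37.9  53.8]
 [-38.1 -53.8]] lip [[-20.7  53. ]
 [-21.1 -53.7]]
knob [[0.44768743 0.16285478 0.036     ]] [[-76.7   0.2]]
term [[0.49678884 0.22373653 0.054     ]] [[ -1.9 -22.6]] board corners [[ 44.5  42.8]
 [ 44.9 -42.5]
 [ -7.5  42.7]
 [ -7.5 -43.2]]
```

Run:
```python
from h import *
p=snap('wrist');s=ctrl.get_state();M=R.from_quat(s['tcp_rot']);P=np.array(s['eef_pos'])
for z in (19,26,32):print(z,pix(p,P+M.apply([[.011,-.0145,z/1e3],[.011,.0145,z/1e3],[-.011,0,z/1e3]])).round(0).tolist())
q=np.load('q.npy')
def w(x,y,z):return [q[0]+x*np.cos(q[2])-y*np.sin(q[2]),q[1]+x*np.sin(q[2])+y*np.cos(q[2]),z]
X=[w(-.040,0,.12),w(-.040,0,.066)];print(X);rows(X,np.degrees(q[2]))
```

```text
19 [[285.0, 278.0], [366.0, 278.0], [326.0, 334.0]]
26 [[287.0, 272.0], [364.0, 272.0], [326.0, 325.0]]
32 [[288.0, 266.0], [363.0, 266.0], [326.0, 318.0]]
[[np.float64(0.46160304199079), np.float64(0.1968280589077757), 0.12], [np.float64(0.46160304199079), np.float64(0.1968280589077757), 0.066]]
0 [ 0.  -0.  -2.8] [ 29.7  11.7 130.1]
1 [ 0.  -0.  -2.8] [ 29.7  11.7 184.1]
```

To row units: 172 mm is 0.344, 155 mm is 0.31, -2.8 degrees is -0.0467.

Call:
send_rows --rows "0 0 -0.0167 0.02 0.008 0.08 -1;0 0 -0.0333 0.04 0.016 0.17 -1;0 0 -0.0467 0.059 0.023 0.25 -1;0 0 -0.0467 0.059 0.023 0.31 -1;0 0 -0.0467 0.059 0.023 0.344 -1;0 0 -0.0467 0.059 0.023 0.344 -1"

```text
time: 5.08
eef_pos: [0.4604, 0.197, 0.0771]
tcp_rot: [0.829, 0.56, -0.001, -0.0]
contact_force: [-0.3, 0.9, -0.8]
opening: -0.002
finger_force: 0.0
```

Run:
```python
from h import *
s=ctrl.get_state();print(s['time'],s['eef_pos'],s['contact_force'])
i=snap('wrist')['color'][:,:,::-1]; cv2.imwrite('pics/w2.png',i)
```

```text
5.075 [0.46044275 0.19699892 0.0770724 ] [-0.32617361  0.94226742 -0.78603858]
```

View pics/w2.png

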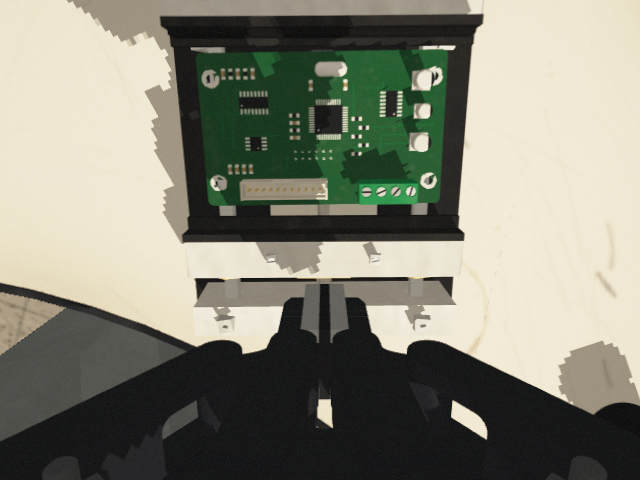

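The view shows the fingertips centred at (325,285) behind the jaw bar (y 242–277), with the lip line at y≈240. The board is square to within a degree or two, and the terminal is at (388,192).

Run:
```python
from h import *
p=snap('wrist');s=ctrl.get_state();M=R.from_quat(s['tcp_rot']);P=np.array(s['eef_pos'])
f=lambda u,z:M.inv().apply(atz(p,u,z)-P).round(4)*1000
print('lip foot',f([[186,242],[463,241]],.043),'lip top',f([[184,235],[463,232]],.051));print('bar front',f([[196,279],[460,277]],.043));print('tip',f([[325,284]],.058))
print('term',f([[388,187]],.054),'knob board edge',f([[208,203],[440,205]],.045))
```

```text
lip foot [[ 19.5 -55.   36.1]
 [ 20.   52.9  36.3]] lip top [[ 24.6 -52.8  28.1]
 [ 25.7  49.9  28.3]]
bar front [[  4.1 -52.4  36.1]
 [  5.   53.   36.2]]
tip [[ 8.  -0.9 21.2]]
term [[42.9 21.2 25.2]] knob board edge [[ 35.4 -44.8  34.1]
 [ 34.6  42.4  34.3]]
```

To row units: 11.5 mm is 0.023, 8 mm is 0.016.

Call:
send_rows --rows "0 0 0 0 0 0.012 -1;0 0 0 0 0 0.023 -1;0 0 0 0 0 0.023 -1;0 0 0 0.006 0 0.023 -1;0 0 0 0.012 0 0.023 -1;0 0 0 0.016 0 0.023 -1;0 0 0 0.016 0 0.023 -1"

```text
time: 6.05
eef_pos: [0.4642, 0.2049, 0.0666]
tcp_rot: [0.828, 0.56, 0.0, 0.0]
contact_force: [0.7, 0.1, -0.0]
opening: 0.0
finger_force: 0.0
```

To row units: 4 mm is 0.008, 3 mm is 0.006.

Call:
send_rows --rows "0 0 0 0.002 0 0 -1;0 0 0 0.004 0 0 -1;0 0 0 0.006 0 0 -1;0 0 0 0.008 0 0 -1;0 0 0 0.008 0 0 -1"

```text
time: 6.68
eef_pos: [0.4653, 0.2079, 0.0664]
tcp_rot: [0.828, 0.56, -0.001, 0.0]
contact_force: [-1.2, -3.2, 1.7]
opening: -0.0
finger_force: 1.9
```

To row units: 4 mm is 0.008, 3 mm is 0.006.

Call:
send_rows --rows "0 0 0 0.002 0 0 -1;0 0 0 0.004 0 0 -1;0 0 0 0.006 0 0 -1;0 0 0 0.008 0 0 -1;0 0 0 0.008 0 0 -1"

```text
time: 7.3
eef_pos: [0.4667, 0.2113, 0.0663]
tcp_rot: [0.828, 0.56, -0.001, 0.0]
contact_force: [-1.1, -5.9, 2.4]
opening: 0.0
finger_force: 2.8
```

Run:
```python
from h import *
s=ctrl.get_state();print(s['time'],s['eef_pos'],s['contact_force'])
i=snap('wrist')['color'][:,:,::-1]; cv2.imwrite('pics/w3.png',i)
```

```text
7.3 [0.46665507 0.21125377 0.06634095] [-1.05736507 -5.87086969  2.40929487]
```

View pics/w3.png

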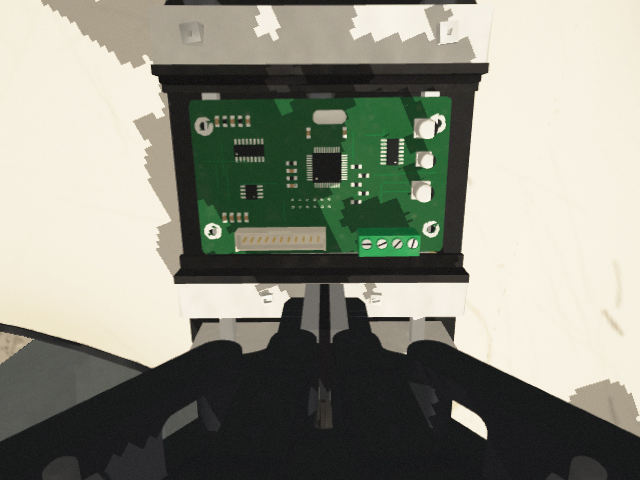

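The tips are now against the lip (y≈280). The board's front edge at y≈254 still shows a small dark strip to the lip, and its rear edge at y≈97 is a few mm short of the rear liner.

Run:
```python
from h import *
p=snap('wrist');s=ctrl.get_state();M=R.from_quat(s['tcp_rot']);P=np.array(s['eef_pos'])
f=lambda u,z:M.inv().apply(atz(p,u,z)-P).round(4)*1000
print('lip foot',f([[177,283],[466,282]],.043),'lip top front/back',f([[320,273],[320,269],[320,255]],.051))
print('board f',f([[205,253],[440,255]],.045),'r',f([[188,100],[450,98]],.045),'rear lip top, lower',f([[155,67],[488,66],[160,80],[488,78],[170,90],[485,88]],.051))
```

```text
lip foot [[  7.7 -55.1  23.3]
 [  8.1  51.8  23.3]] lip top front/back [[14.6 -2.1 15.3]
 [16.1 -2.1 15.3]
 [21.2 -2.1 15.3]]
board f [[ 19.9 -43.3  21.3]
 [ 19.2  40.9  21.2]] r [[ 72.1 -44.9  21.2]
 [ 72.8  40.1  21.1]] rear lip top, lower [[ 81.4 -52.2  15.2]
 [ 81.7  49.2  15.1]
 [ 77.7 -51.1  15.2]
 [ 78.3  49.6  15.1]
 [ 74.8 -48.3  15.2]
 [ 75.4  49.   15.1]]
```

To row units: 5 mm is 0.01, 4 mm is 0.008.

Call:
send_rows --rows "0 0 0 0.002 0 0 -1;0 0 0 0.004 0 0 -1;0 0 0 0.006 0 0 -1;0 0 0 0.008 0 0 -1;0 0 0 0.01 0 0 -1;0 0 0 0.01 0 0 -1"

```text
time: 8.15
eef_pos: [0.4685, 0.2159, 0.0663]
tcp_rot: [0.828, 0.56, -0.001, 0.0]
contact_force: [-1.8, -5.9, 1.9]
opening: -0.0
finger_force: 2.8
```

To row units: 1.5 mm is 0.003, 1 mm is 0.002.

Call:
send_rows --rows "0 0 0 0.001 0 0 -1;0 0 0 0.002 0 0 -1;0 0 0 0.003 0 0 -1;0 0 0 0.003 0 0 -1"

```text
time: 8.65
eef_pos: [0.469, 0.2172, 0.0663]
tcp_rot: [0.828, 0.56, -0.001, 0.0]
contact_force: [-1.1, -5.2, 2.1]
opening: -0.003
finger_force: 3.0
```

```bash
cat > m.py <<'E'
from h import *
import sys
s=ctrl.get_state();print(s['time'],s['eef_pos'],s['contact_force'])
i=snap('wrist')['color'][:,:,::-1]; cv2.imwrite('pics/%s.png'%sys.argv[1],i)
E
python3 m.py w4
```

```text
8.65 [0.46897261 0.21720723 0.06632462] [-1.08883107 -5.20535124  2.1020828 ]
```

View pics/w4.png

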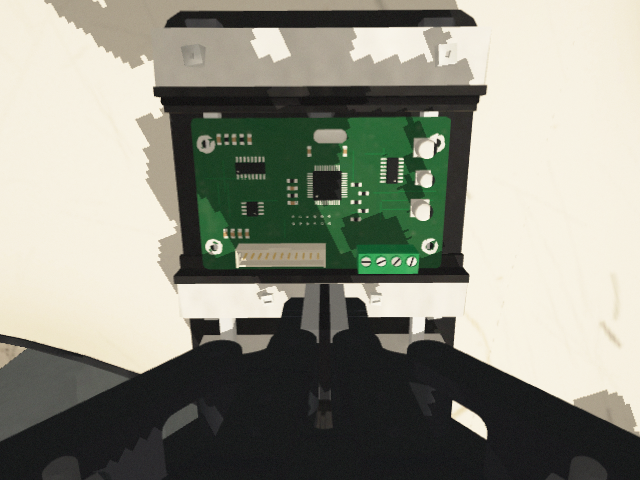

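The board's front edge (y≈270) now nearly meets the jaw lip, and its rear edge (y≈118) still shows a small gap to the rear liner (y≈110). The jaw still moves at friction force only, so I'll go on in small steps.

To row units: 1 mm is 0.002, 0.5 mm is 0.001.

Call:
send_rows --rows "0 0 0 0.001 0 0 -1;0 0 0 0.002 0 0 -1;0 0 0 0.002 0 0 -1"

```text
time: 9.07
eef_pos: [0.4693, 0.2181, 0.0663]
tcp_rot: [0.828, 0.56, -0.002, 0.0]
contact_force: [-1.5, -5.9, 2.2]
opening: -0.001
finger_force: 3.0
```

To row units: 1 mm is 0.002, 0.5 mm is 0.001.

Call:
send_rows --rows "0 0 0 0.001 0 0 -1;0 0 0 0.002 0 0 -1;0 0 0 0.002 0 0 -1"

```text
time: 9.45
eef_pos: [0.4697, 0.219, 0.0663]
tcp_rot: [0.828, 0.56, -0.002, 0.0]
contact_force: [-1.9, -4.6, 2.1]
opening: 0.0
finger_force: 3.1
```

To row units: 0.5 mm is 0.001.

Call:
send_rows --rows "0 0 0 0.001 0 0 -1;0 0 0 0.001 0 0 -1"

```text
time: 9.7
eef_pos: [0.4699, 0.2195, 0.0663]
tcp_rot: [0.828, 0.56, -0.002, 0.0]
contact_force: [-2.8, -6.7, 3.1]
opening: -0.0
finger_force: 3.1
```

```bash
python3 m.py w5
```

```text
9.7 [0.46988958 0.21948733 0.06630989] [-2.79352612 -6.73648546  3.07554938]
```

View pics/w5.png

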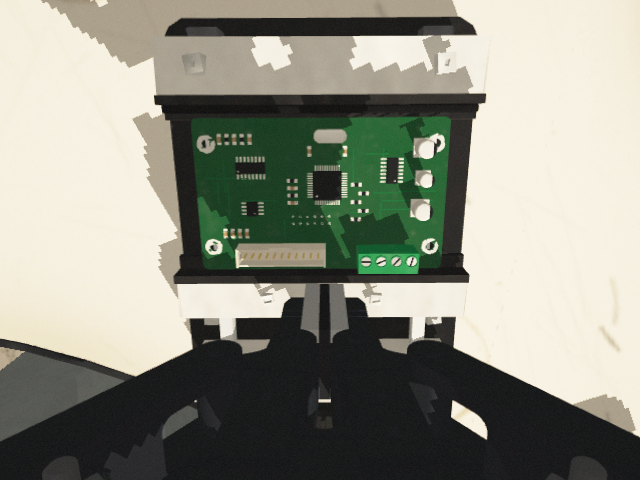

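The board now rides with the jaw (its pixels haven't changed), and the rear liner has come to y≈117 against the board edge at y≈118. It's almost closed, so I'll use half-millimetre steps and watch the force.

To row units: 0.5 mm is 0.001, 0.25 mm is 0.0005.

Call:
send_rows --rows "0 0 0 0.0005 0 0 -1;0 0 0 0.001 0 0 -1;0 0 0 0.001 0 0 -1"

```text
time: 10.12
eef_pos: [0.4701, 0.22, 0.0663]
tcp_rot: [0.828, 0.56, -0.002, 0.0]
contact_force: [-0.8, -5.3, 1.6]
opening: -0.001
finger_force: 3.1
```

To row units: 0.5 mm is 0.001, 0.25 mm is 0.0005.

Call:
send_rows --rows "0 0 0 0.0005 0 0 -1;0 0 0 0.001 0 0 -1;0 0 0 0.001 0 0 -1"

```text
time: 10.5
eef_pos: [0.4703, 0.2204, 0.0663]
tcp_rot: [0.828, 0.56, -0.002, 0.0]
contact_force: [-2.5, -5.7, 2.4]
opening: 0.001
finger_force: 3.1
```

To row units: 0.5 mm is 0.001, 0.25 mm is 0.0005.

Call:
send_rows --rows "0 0 0 0.0005 0 0 -1;0 0 0 0.001 0 0 -1;0 0 0 0.001 0 0 -1"

```text
time: 10.88
eef_pos: [0.4704, 0.2207, 0.0663]
tcp_rot: [0.828, 0.56, -0.002, 0.001]
contact_force: [-1.5, -6.0, 1.9]
opening: -0.001
finger_force: 3.4
```

To row units: 0.5 mm is 0.001, 0.25 mm is 0.0005.

Call:
send_rows --rows "0 0 0 0.0005 0 0 -1;0 0 0 0.001 0 0 -1;0 0 0 0.001 0 0 -1"

```text
time: 11.25
eef_pos: [0.4704, 0.2208, 0.0663]
tcp_rot: [0.828, 0.561, -0.002, 0.001]
contact_force: [-2.7, -7.7, 2.8]
opening: -0.001
finger_force: 4.2
```

```bash
python3 m.py w6
python3 - <<'E'
import cv2
i=cv2.imread('pics/w6.png')[80:300,150:490]
cv2.imwrite('pics/w6c.png',cv2.resize(i,None,fx=2.3,fy=2.3,interpolation=cv2.INTER_CUBIC))
E
```

```text
11.25 [0.47041142 0.22080469 0.06628201] [-2.73937894 -7.67071477  2.78435893]
```

View pics/w6c.png

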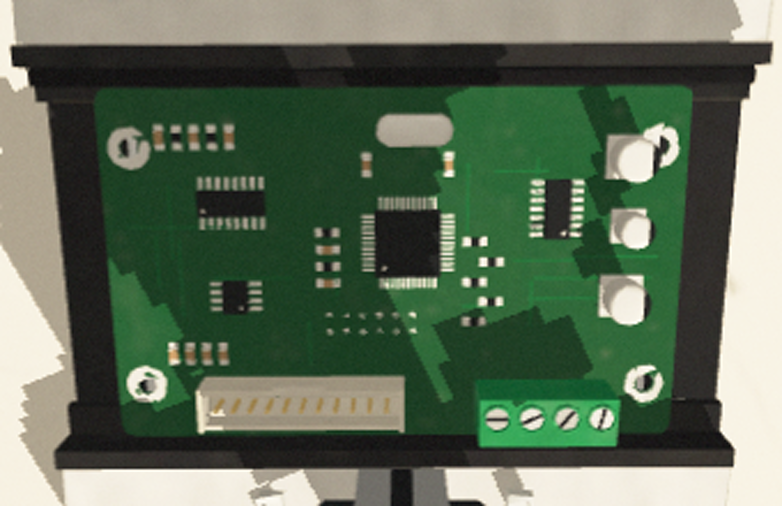

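The crop shows the board edges against both lips and parallel to them. The last 0.5 mm step moved only 0.1 mm and the force is rising, so it's seated. One more small nudge will confirm it.

Call:
send_rows --rows "0 0 0 0.0005 0 0 -1;0 0 0 0.001 0 0 -1;0 0 0 0.001 0 0 -1"

```text
time: 11.68
eef_pos: [0.4704, 0.2209, 0.0662]
tcp_rot: [0.828, 0.561, -0.003, 0.001]
contact_force: [-2.5, -10.3, 4.3]
opening: -0.004
finger_force: 4.9
```

To row units: 0.5 mm is 0.001, 0.25 mm is 0.0005.

Call:
send_rows --rows "0 0 0 0.0005 0 0 -1;0 0 0 0.001 0 0 -1;0 0 0 0.001 0 0 -1"

```text
time: 12.05
eef_pos: [0.4705, 0.221, 0.0662]
tcp_rot: [0.828, 0.561, -0.003, 0.001]
contact_force: [-3.3, -11.5, 4.3]
opening: -0.002
finger_force: 5.7
```

Force is 12 N with no further travel: the board is held. The jaw's total travel of about 14 mm fits the stated range. I'll back off, rise, and retreat beyond the knob for a look.

To row units: -100 mm is -0.2, -85 mm is -0.17.

Call:
send_rows --rows "0 0 0 -0.004 0 0 -1;0 0 0 -0.012 0 0 -1;0 0 0 -0.012 0 -0.05 -1;0 0 0 -0.04 0 -0.12 -1;0 0 0 -0.11 0 -0.15 -1;0 0 0 -0.17 0 -0.15 -1;0 0 0 -0.2 0 -0.15 -1;0 0 0 -0.2 0 -0.15 -1"

```text
time: 13.05
eef_pos: [0.4342, 0.1303, 0.1414]
tcp_rot: [0.829, 0.559, 0.0, -0.0]
contact_force: [-0.2, 0.5, -0.2]
opening: -0.001
finger_force: 0.0
```

```bash
python3 m.py w7
python3 - <<'E'
from h import *
p=snap('wrist')
for t in ['vice','vice_knob','jaw_lip','screw_top','board','terminal_top']: print(t,look(p,t))
E
```

```text
13.05 [0.43418897 0.13031862 0.14137774] [-0.23577852  0.45694286 -0.17923882]
vice [(0.97, array([0.4603, 0.2062, 0.0435]))]
vice_knob [(0.95, array([0.4474, 0.1638, 0.0388]))]
jaw_lip [(0.89, array([0.4711, 0.2219, 0.0409]))]
screw_top [(0.66, array([0.4636, 0.2112, 0.0399]))]
board [(0.67, array([0.4771, 0.2375, 0.0444])), (0.42, array([0.4619, 0.2066, 0.0428]))]
terminal_top [(0.8, array([0.473 , 0.2387, 0.0482]))]
```

View pics/w7.png

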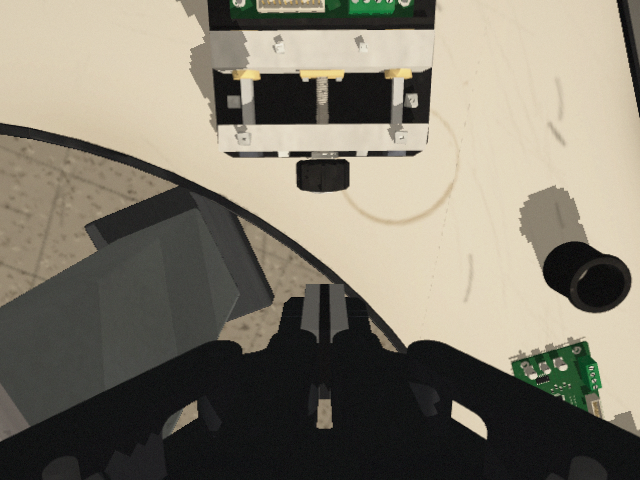

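The wrist view shows the knob at u 297–350, v 158–192, with its middle at (323,175). The front bar's front edge is at y≈153. This was my eleventh viewed picture, one over the limit of 10, so I'll view no more and use numbers only.

```bash
python3 - <<'E'
from h import *
p=snap('wrist');s=ctrl.get_state();M=R.from_quat(s['tcp_rot']);P=np.array(s['eef_pos'])
f=lambda u,z:M.inv().apply(atz(p,u,z)-P).round(4)*1000
print('yaw',np.degrees(np.arctan2(*M.as_matrix()[[1,0],0])))
print('knob f/r',f([[323,191],[323,160],[323,175]],.042),'bar front',f([[220,154],[429,152]],.043))
print('lip foot',f([[211,32],[435,30]],.043))
print('screwholes term',f([[372,2]],.054))
q=np.load('q.npy');print('fit: knob',M.inv().apply(np.array([.4477,.1629,.042])-P)*1000)
# earlier w6 (TCP .47041,.22080,.0663): terminal and board corners
E=np.load  # unused
E
cat > t.py <<'E'
from h import *
# w6 picture: camera pose = rigid w.r.t. TCP; rebuild extrinsics from current one
p=snap('wrist');s=ctrl.get_state()
def H(pos,q):
    A=np.eye(4);A[:3,:3]=R.from_quat(q).as_matrix();A[:3,3]=pos;return A
q6=np.array([.828,.561,-.002,.001]);q6/=np.linalg.norm(q6)
p['extrinsics']=np.array(p['extrinsics'])@H(s['eef_pos'],s['tcp_rot'])@np.linalg.inv(H([.47041,.22080,.0663],q6))
c=lambda a:np.array(a,float)/2.3+[150,80]
t=atz(p,c([(477,407),(619,407),(477,446),(617,446),(548,420)]),.054);print('term top',t)
b=atz(p,c([(95,88),(692,88),(122,433),(668,432)]),.045);print('board',b,np.linalg.norm(b[0]-b[1]),np.linalg.norm(b[0]-b[2]))
d=b[1]-b[0];e=b[3]-b[2];print(np.degrees([np.arctan2(-d[1],d[0]),np.arctan2(-e[1],e[0])]))
l=atz(p,c([(58,466),(733,466)]),.043);d=l[1]-l[0];print('lip',l,np.degrees(np.arctan2(-d[1],d[0])))
E
python3 t.py
```

```text
yaw 68.15510663457299
knob f/r [[29.5 -1.3 99.4]
 [45.7 -1.3 99.4]
 [37.9 -1.3 99.4]] bar front [[ 48.8 -54.3  98.5]
 [ 49.8  53.2  98.4]]
lip foot [[106.1 -54.8  98.5]
 [107.   52.2  98.4]]
screwholes term [[116.5  20.7  87.4]]
fit: knob [34.68478389  0.47424232 99.43951835]
term top [[0.48818546 0.23686152 0.054     ]
 [0.50748072 0.22917734 0.054     ]
 [0.4860489  0.23116457 0.054     ]
 [0.50528872 0.2235081  0.054     ]
 [0.49716832 0.23111773 0.054     ]]
board [[0.4539313  0.29889543 0.045     ]
 [0.53304058 0.267348   0.045     ]
 [0.43440205 0.25042772 0.045     ]
 [0.51415437 0.21882007 0.045     ]] 0.08516758555967435 0.052254296809700125
[21.74127213 21.61953885]
lip [[0.42156509 0.24870978 0.043     ]
 [0.52233913 0.20854675 0.043     ]] 21.729525465239984
```

Board and lip angles agree within 0.1°, so the board is square. Next I'll point at the knob, with the tips 15 mm above its top, and hold.

To row units: 65 mm is 0.13, 37.5 mm is 0.075.

Call:
send_rows --rows "0 0 0 0.04 0 0.03 -1;0 0 0 0.075 -0.002 0.07 -1;0 0 0 0.075 -0.002 0.11 -1;0 0 0 0.075 -0.002 0.13 -1;0 0 0 0.075 -0.002 0.13 -1;0 0 0 0.075 -0.002 0.13 -1;0 0 0 0.075 -0.002 0.13 -1;0 0 0 0.075 -0.002 0.13 -1"

```text
time: 14.55
eef_pos: [0.4478, 0.1657, 0.0772]
tcp_rot: [0.828, 0.56, 0.001, 0.0]
contact_force: [-1.0, -0.6, 0.8]
opening: -0.004
finger_force: 0.0
```

Call:
send_rows --rows "0 0 0 0 0 0 -1;0 0 0 0 0 0 -1;0 0 0 0 0 0 -1;0 0 0 0 0 0 -1;0 0 0 0 0 0 -1;0 0 0 0 0 0 -1;0 0 0 0 0 0 -1;0 0 0 0 0 0 -1"

```text
time: 15.55
eef_pos: [0.4473, 0.1657, 0.0765]
tcp_rot: [0.828, 0.56, -0.0, -0.0]
contact_force: [-0.3, 0.0, -0.2]
opening: 0.002
finger_force: 0.0
```

Call:
send_rows --rows "0 0 0 0 0 0 -1;0 0 0 0 0 0 -1;0 0 0 0 0 0 -1;0 0 0 0 0 0 -1;0 0 0 0 0 0 -1;0 0 0 0 0 0 -1;0 0 0 0 0 0 -1;0 0 0 0 0 0 -1"

```text
time: 16.55
eef_pos: [0.4473, 0.1657, 0.0765]
tcp_rot: [0.828, 0.56, -0.0, -0.0]
contact_force: [0.0, -0.7, 0.6]
opening: -0.0
finger_force: 0.0
```

Call:
send_rows --rows "0 0 0 0 0 0 -1;0 0 0 0 0 0 -1;0 0 0 0 0 0 -1;0 0 0 0 0 0 -1;0 0 0 0 0 0 -1;0 0 0 0 0 0 -1;0 0 0 0 0 0 -1;0 0 0 0 0 0 -1"

```text
time: 17.55
eef_pos: [0.4473, 0.1657, 0.0765]
tcp_rot: [0.828, 0.56, 0.0, -0.0]
contact_force: [-0.2, -0.4, -0.3]
opening: 0.0
finger_force: 0.0
```

Call:
send_rows --rows "0 0 0 0 0 0 -1;0 0 0 0 0 0 -1;0 0 0 0 0 0 -1;0 0 0 0 0 0 -1;0 0 0 0 0 0 -1;0 0 0 0 0 0 -1"

```text
time: 18.3
eef_pos: [0.4473, 0.1657, 0.0765]
tcp_rot: [0.828, 0.56, 0.0, -0.0]
contact_force: [-0.3, -0.7, -0.4]
opening: -0.002
finger_force: 0.0
```

Run:
```python
from h import *
s=ctrl.get_state();print(s['time'],s['eef_pos'])
rows([[.497,.231,.088]],68.2)
for n in('top','side'):
    p=snap(n);print([(t,look(p,t)) for t in('screw_top','vice_knob','terminal_top','jaw_lip')])
```

```text
18.3 [0.44733499 0.16569032 0.07652221]
0 [-0.  -0.  -0.1] [ 79.1  21.8 -11.5]
[('screw_top', [(0.8, array([0.4795, 0.2899, 0.0426]))]), ('vice_knob', []), ('terminal_top', [(0.81, array([0.4792, 0.2651, 0.0475]))]), ('jaw_lip', [(0.49, array([0.4343, 0.2397, 0.0438]))])]
[('screw_top', []), ('vice_knob', []), ('terminal_top', []), ('jaw_lip', [])]
```

To row units: 79 mm is 0.158, 60 mm is 0.12.

Call:
send_rows --rows "0 0 0 0 0 -0.05 -1;0 0 0 0.06 0.016 -0.07 -1;0 0 0 0.12 0.032 -0.07 -1;0 0 0 0.158 0.044 -0.07 -1;0 0 0 0.158 0.044 -0.05 -1;0 0 0 0.158 0.044 -0.024 -1;0 0 0 0.158 0.044 -0.024 -1;0 0 0 0.158 0.044 -0.024 -1"

```text
time: 19.8
eef_pos: [0.4968, 0.2303, 0.0882]
tcp_rot: [0.829, 0.56, -0.0, -0.0]
contact_force: [0.5, 0.2, 0.2]
opening: -0.001
finger_force: 0.0
```

Run:
```python
from h import *
p=snap('wrist');s=ctrl.get_state();M=R.from_quat(s['tcp_rot']);P=np.array(s['eef_pos']);print(P)
for t in('board','terminal_top','jaw_lip'):print(t,[(a,(M.inv().apply(x-P)*1000).round(1)) for a,x in look(p,t)])
c=p['color'].astype(int);g=(c[...,1]>c[...,0]+25)&(c[...,1]>c[...,2]+15)
v,u=np.nonzero(g);k=(v<270);r=cv2.minAreaRect(np.c_[u,v][k].astype(np.float32));print(r)
# bright green terminal blob
b=(g&(c[...,1]>120)).astype(np.uint8);n,_,st,ce=cv2.connectedComponentsWithStats(b)
for i in np.argsort(-st[1:,4])[:4]+1:
    print(st[i],ce[i],(M.inv().apply(atz(p,[ce[i]],.054)-P)*1000).round(1))
print(pix(p,P+M.apply([[.009,0,.019],[0,0,.034]])))
```

```text
[0.49711652 0.23045925 0.08862811]
board [(0.92, array([ 24.6, -23. ,  43.9]))]
terminal_top [(0.85, array([ 22.5, -24.5,  41.5]))]
jaw_lip [(0.98, array([-14.4, -42.1,  45. ]))]
((267.5, 218.5), (101.0, 219.0), 90.0)
[301 282  51  15 200] [327.895 286.635] [[ 1.5  0.5 34.6]]
[200 215   8   4  14] [203.21428571 217.21428571] [[ 29.8 -47.   34.6]]
[202 239   4   6  12] [203.58333333 241.41666667] [[ 20.2 -47.6  34.6]]
[217 239   5   2   6] [218.66666667 239.33333333] [[ 21.1 -41.7  34.6]]
[[326.78373724 283.6800471 ]
 [326.55446855 290.64667678]]
```

The terminal is centred under the tool, within about 1–2 mm. I'll hold, then hand in.

Call:
send_rows --rows "0 0 0 0 0 0 -1;0 0 0 0 0 0 -1;0 0 0 0 0 0 -1;0 0 0 0 0 0 -1;0 0 0 0 0 0 -1;0 0 0 0 0 0 -1;0 0 0 0 0 0 -1;0 0 0 0 0 0 -1"

```text
time: 21.0
eef_pos: [0.4972, 0.2308, 0.0885]
tcp_rot: [0.828, 0.56, 0.0, -0.0]
contact_force: [-0.1, 0.6, -0.3]
opening: 0.001
finger_force: 0.0
```

Call:
send_rows --rows "0 0 0 0 0 0 -1;0 0 0 0 0 0 -1;0 0 0 0 0 0 -1;0 0 0 0 0 0 -1;0 0 0 0 0 0 -1;0 0 0 0 0 0 -1;0 0 0 0 0 0 -1;0 0 0 0 0 0 -1"

```text
time: 22.0
eef_pos: [0.4972, 0.2308, 0.0885]
tcp_rot: [0.828, 0.56, 0.0, 0.0]
contact_force: [-0.1, -0.0, -0.5]
opening: 0.002
finger_force: 0.0
```

Call:
send_rows --rows "0 0 0 0 0 0 -1;0 0 0 0 0 0 -1;0 0 0 0 0 0 -1;0 0 0 0 0 0 -1;0 0 0 0 0 0 -1;0 0 0 0 0 0 -1;0 0 0 0 0 0 -1;0 0 0 0 0 0 -1"

```text
time: 23.0
eef_pos: [0.4972, 0.2308, 0.0885]
tcp_rot: [0.828, 0.56, 0.0, -0.0]
contact_force: [-0.6, -0.4, 0.1]
opening: -0.001
finger_force: 0.0
```

Call:
send_rows --rows "0 0 0 0 0 0 -1;0 0 0 0 0 0 -1;0 0 0 0 0 0 -1;0 0 0 0 0 0 -1;0 0 0 0 0 0 -1;0 0 0 0 0 0 -1;0 0 0 0 0 0 -1;0 0 0 0 0 0 -1"

```text
time: 24.0
eef_pos: [0.4972, 0.2308, 0.0885]
tcp_rot: [0.828, 0.56, 0.0, 0.0]
contact_force: [-0.6, 1.0, 0.5]
opening: 0.001
finger_force: 0.0
```

```bash
python3 -c "
from plant import ctrl
print(ctrl.get_state()['eef_pos'],ctrl.sign_off())"
```

```text
the job is handed in; nothing more can be done
[0.49720952 0.23081175 0.08854295] None
```

Handed in at 24 s: by my measurements the board is square and held (about 12 N push), and I pointed at the thumb screw, then the green terminal, for about 4 s each, ending there; I viewed 11 pictures, one over the limit of 10.

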